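# Gauge a sleeve, bin it, and tip the tote to gather the parts

### The job

Two brass sleeves stand on the parts counter: slide the one with the wide bore fully down over the gauge pin to prove that it fits, then take it off and put it in the white tote with the two dark steel sleeves; leave the tight-bored sleeve and everything else on the counter alone. Then lift the tote off the counter by its black handle, tip it so that all three sleeves slide together into the yellow-marked corner, and finish still holding the tote up, tilted and steady, with nothing else supporting it.

Things in the scene. Friction and masses are not known exactly. Their poses are not given: they have to be found in the camera images.
- sleeve_wide_mid (a point): brass sleeve (upright tube) that fits the pin: outside diameter 30, height 30, bore 19, about 60 g; loose, standing on the counter. The point is its centre, half-way up; z is the tube's axis
- sleeve_tight_mid (a point): brass sleeve that does not fit the pin: outside diameter 30, height 30, bore only 10; loose, standing on the counter, to be left where it is. The point is its centre, half-way up. The two brass sleeves may stand in either place
- pin_foot (a point): foot of the fixed gauge pin: a steel pin, diameter 15, standing upright 40 high (tapered tip, last 4) on a dark steel block 80 x 80 x 20 high. The point is on the pin's axis at the block's upper face, 20 above the counter, where the sleeve's underside comes to rest; z is up along the pin
- tote_handle (a point): centre of the black grip bar of the loose white tote. The bar runs along x of this frame over the whole tote, is 16 thick (y) and 26 high, its centre 127 above the tote's underside, and is joined to the tote only by posts at its two ends. To lift the tote, grip the bar firmly at its middle; x and y of the tote are those of the bar
- tote_corner (a point): the tote's yellow-marked corner: the point at the inner corner of the floor, 5 above the underside, at x = -120, y = +95 of the tote as seen from its middle; same axes as the handle. Yellow caps on the rim and a yellow patch on the floor mark it
- stock1_mid (a point): dark steel sleeve lying loose in the tote, standing on its floor: outside diameter 30, height 30, bore 19, about 60 g. The point is its centre
- stock2_mid (a point): second dark steel sleeve in the tote, same as the first. The point is its centre
- tote: the whole tote, about 0.35 kg: open tray 250 (x) x 200 (y) x 60 high, walls and floor 5 thick. Origin: middle of its underside; z up. Its tray is slick (friction about 0.2): sleeves begin to slide at about 12 degrees of tilt; about 35 degrees, leaning half-way between its -x and +y, brings them all to the marked corner
- sleeve_wide: the wide-bored brass sleeve; origin at the middle of its underside
- gauge: the fixed gauge block with its pin; origin under the block's middle, on the counter
- carton: white and blue filter carton, 80 x 130 x 80 high, on the far side of the counter; leave alone. Origin: middle of its underside
- oil: black oil jug with a blue cap, 55 (x) x 95 (y), 220 high, on the right; leave alone. Origin: middle of its underside
- pen: black pen 140 long, 10 thick, lying on the left along its x; leave alone. Origin: middle of its underside

How it is judged:
By the outcome, as a careful person would: the job done as asked, in the order asked, and still so for the second after the job is handed in, while the arm keeps its last pose, push and grip.
It also fails if it takes over 58 s, if anything falls off the work surface, if the arm or the gripper's body presses on something with over 40 N, if the wrist force passes 120 N, or if a joint passes its speed limit or range.

### The arm

A 7-joint arm with a two-finger parallel gripper is mounted at the origin on the work surface. World frame = base frame: x ahead of the robot, y to its left, z up, the work surface at z = 0. Lengths are in m, angles in rad, forces in N, time in s.
With the tool pointing down it reaches from about 0.35 to 0.9 m from the base axis. Payload 19.9 kg.
Tool frame: the origin (TCP) lies at the very end of the fingers, on their centre line; the grasp point (between the pads) lies 19 mm behind it; z points along the fingers, y is the direction in which the jaws open and shut (so a half turn about z gives the same grasp; the last joint's range is limited). The gripper opens to 85 mm and grips with 20 to 120 N. Pads are 22 mm wide; open, the fingers measure 114 mm over their backs; the gripper's body (76 mm by 85 mm) begins 54 mm behind the grasp point. The pads swing forward as they close: fully open they stand 13 mm farther back than shut.
Start: joints at [-1.254, 0.417, -0.01, 1.614, 0.005, 1.111, -0.053], TCP at [0.219, 0.585, 0.231] pointing down, gripper open.
Joint ranges: [-2.81, 2.81], [-0.39, 2.02], [-1.27, 1.25], [0.06, 2.57], [-1.19, 4.33], [0.19, 2], [-2.82, 2.82]. Speed limits (rad/s): [1.89, 1.89, 2.39, 2.39, 3.01, 3.01, 3.01].

### API

Orientations are given as a 3x3 rotation matrix whose columns are the frame's x, y, z axes.
In Python, from plant import monitor, optics, robot gives the robot as it stands. The module is installed in compiled form; this text tells all that it offers.
- The arm moves only by the tool play_rows, never from a script. Its argument "targets" is a list of rows, each an object of numbers: "jaw": the finger opening in mm, from 0 to 85.4; "x", "y", "z": the shift along the tool's x, y, z in units of 50 mm (1.0 is 50 mm); "rx", "ry", "rz": the turn, a rotation vector about the tool's x, y, z in rad. A call has 1 to 8 rows; each row shifts and turns the commanded pose from where the row before left it, along the tool's axes as they then stand; what a row does not reach is not made up. A row lasts 1/10 s, in which the tool goes at most 50 mm and 8.59 degrees, less where a joint would pass 70% of its speed; a pose out of reach is approached as far as the arm can. A call is refused whole if a number of a shift passes 1 or a number of a turn 0.15, either way. A call with a gripper value outside its range is refused whole. The fingers move at their own pace and stop on an object; "squeeze" is the grip in N (left out, the last holds). Time passes only in rows, so rows that do not move let the fingers close. It gives the time, the measured TCP pose, the force and the opening at its end, in the units of the state.
- monitor.observe(): the state, without advancing time (a new reading comes with each control period).
- optics.get_image(name): name is "side" or "top"; returns (picture, depth): 400x640x3 uint8, red, green, blue; 400x640 float32, m along the optical axis (not along the pixel's ray), 0 where there is no reading.
- optics.get_calibration(name): a dict with "K" (3x3 intrinsics, pixels), "R" (3x3) and "t" (3): a world point X has camera coordinates R X + t. Camera axes: x right, y down, z forward; pixel columns grow to the right and rows downward; lengths in m; the calibration is good to about 2 mm. A picture is of the moment at which its call begins. get_calibration takes no time and is no camera call.
- robot.hand_in(): hands the job in, once; it reports no verdict.
The state is a dict: "time": time; "joint_positions": joint angles; "dq": joint speeds; "effort": joint torques, N m; "ee_pos": TCP position; "tool_rot": TCP orientation; "wrist_force": force on the tool from outside, world axes, zero at the start; "wrist_torque": the same for the moment, N m; "grip_width": opening from 0.0 (shut) to 1.0 (fully open).
Only numpy, scipy, OpenCV 4.12 (cv2) and the standard library are available. Lean on these libraries where they do the work, as an engineer would, in place of code of your own. Each camera call takes 0.05 s, during which the arm holds its last target. There are 200 camera calls.

## Working session

There is one attempt and no reset: what is moved stays moved. The work goes in short steps, Python scripts to look and compute and a tool call to move; the robot and the scene stay as the last step left them, time stands still between calls to the robot, and variables do not carry over. Pictures are saved under pics/ and viewed, about 8 in all and at most 12, crops included, and the job is handed in when it is done.

Besides the shell and the picture viewer there is one more tool, called by a JSON object that holds its "api" and its "payload". play_rows: Moves the arm, as the interface text tells. Its arguments: {"type":"object","properties":{"targets":{"type":"array","items":{"type":"object","properties":{"jaw":{"type":"number"},"x":{"type":"number"},"y":{"type":"number"},"z":{"type":"number"},"rx":{"type":"number"},"ry":{"type":"number"},"rz":{"type":"number"}}}},"squeeze":{"type":"number"}},"required":["targets"]}

```bash
mkdir -p pics
python3 - <<'E'
from plant import monitor, optics
import numpy as np, cv2
s=monitor.observe(); print({k:np.round(v,3).tolist() for k,v in s.items()})
for n in("top","side"):
    im,d=optics.get_image(n); np.savez(f"pics/{n}0.npz",im=im,d=d); cv2.imwrite(f"pics/{n}0.png",im[:,:,::-1])
    c=optics.get_calibration(n); print(n,c["K"].tolist(),np.round(c["R"],4).tolist(),c["t"], "campos",-c["R"].T@c["t"])
E
```

```text
{'time': 0.0, 'joint_positions': [-1.253, 0.418, -0.01, 1.614, 0.005, 1.111, -0.053], 'dq': [0.002, -0.0, 0.001, 0.001, 0.001, 0.001, 0.0], 'effort': [-0.001, -86.446, 0.678, -43.491, 0.019, 0.007, 0.0], 'ee_pos': [0.219, 0.585, 0.231], 'tool_rot': [[-0.936, 0.351, -0.0], [0.351, 0.936, -0.001], [-0.0, -0.001, -1.0]], 'wrist_force': [-0.593, -1.028, -0.155], 'wrist_torque': [-0.012, -0.002, -0.035], 'grip_width': 1.002}
top [[457.0587247012467, 0.0, 312.7463014042628], [0.0, 457.0587247012467, 208.26948844473483], [0.0, 0.0, 1.0]] [[0.0751, -0.9972, 0.0018], [-0.9715, -0.0736, -0.2255], [0.225, 0.0152, -0.9742]] [-0.07727169  0.6086739   1.30301408] campos [ 0.30393869 -0.0520876   1.40684352]
side [[368.47351776049095, 0.0, 321.2467512513003], [0.0, 368.47351776049095, 193.857815535852], [0.0, 0.0, 1.0]] [[-0.9724, -0.2328, 0.0123], [-0.1763, 0.6995, -0.6926], [0.1526, -0.6756, -0.7213]] [0.57696573 0.18958221 1.14410454] campos [0.41986377 0.77472887 0.94937646]
```

View pics/top0.png

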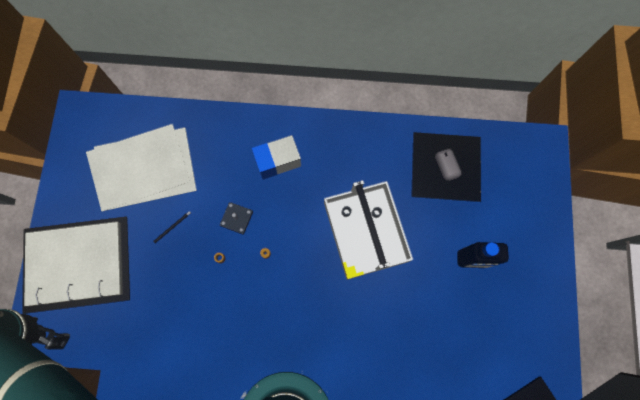

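View pics/side0.png

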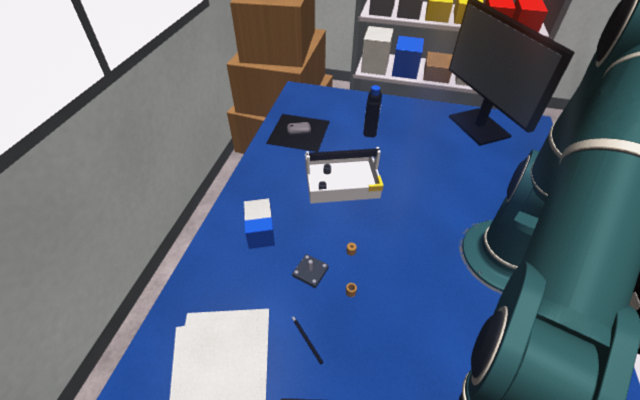

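The top view shows the brass sleeves at (219,258) and (265,253), the gauge at (236,218), and the tote with its bar from (360,185) to (381,265) and its yellow corner at (350,270). In the side view the brass sleeves are at (351,248) and (351,289). Next I'll measure these and enlarge the crops.

```bash
cat > h.py <<'E'
import numpy as np, cv2
from plant import optics, monitor
def ray(n,u,v,z):
    c=optics.get_calibration(n); K,R,t=c["K"],c["R"],c["t"]
    o=-R.T@t; d=R.T@np.linalg.inv(K)@np.array([u,v,1.]); return o+d*(z-o[2])/d[2]
def proj(n,X):
    c=optics.get_calibration(n); p=c["K"]@(c["R"]@np.asarray(X,float)+c["t"]); return p[:2]/p[2]
def blobs(n,im,lo,hi,amin=15):
    m=cv2.inRange(cv2.cvtColor(im,cv2.COLOR_RGB2HSV),lo,hi)
    k,l,s,c=cv2.connectedComponentsWithStats(m)
    return [(c[i],s[i]) for i in range(1,k) if s[i][4]>=amin]
E
python3 - <<'E'
from h import *
I={n:np.load(f"pics/{n}0.npz")["im"] for n in("top","side")}
for n,roi in(("top",(200,190,300,280)),("side",(280,230,370,310))):
    x0,y0,x1,y1=roi; im=I[n].copy()
    m=np.zeros_like(im); m[y0:y1,x0:x1]=im[y0:y1,x0:x1]
    for c,s in blobs(n,m,(8,90,60),(28,255,255)):
        cen=(s[0]+(s[2]-1)/2,s[1]+(s[3]-1)/2)
        print(n,"brass",c.round(1),s,"bboxcen",cen,"top z.03",ray(n,*c,.03).round(4),"mid z.015",ray(n,*cen,.015).round(4))
    for c,s in blobs(n,m,(0,0,25),(180,110,120),200): print(n,"dark",c.round(1),s,ray(n,*c,.02).round(4))
for c,s in blobs("top",I["top"],(24,150,120),(34,255,255)): print("yellow",c,s,ray("top",*c,.06))
a=I["top"][190:280,200:300]; b=I["side"][230:310,280:370]; t=I["top"][175:285,315:425]
r=lambda q,w,h:cv2.resize(q,(w,h),interpolation=cv2.INTER_NEAREST)
g=np.hstack([r(a,400,360),r(b,400,360)]); cv2.imwrite("pics/crop0.png",g[:,:,::-1])
cv2.imwrite("pics/tote0.png",r(t,660,600)[:,:,::-1][:600])
E
```

```text
top brass [264.9 252.7] [261 248   9  10  63] bboxcen (np.float64(265.0), np.float64(252.5)) top z.03 [0.4734 0.1033 0.03  ] mid z.015 [0.476  0.1047 0.015 ]
top brass [218.9 257.1] [214 253  10   9  47] bboxcen (np.float64(218.5), np.float64(257.0)) top z.03 [0.4498 0.2402 0.03  ] mid z.015 [0.4516 0.2447 0.015 ]
top dark [235.9 217.7] [220 203  32  31 590] [0.5765 0.2046 0.02  ]
side brass [351.  248.3] [347 243   9  12  86] bboxcen (np.float64(351.0), np.float64(248.5)) top z.03 [0.4737 0.1142 0.03  ] mid z.015 [0.4743 0.104  0.015 ]
side brass [350.9 289. ] [346 283  11  13 102] bboxcen (np.float64(351.0), np.float64(289.0)) top z.03 [0.4493 0.2494 0.03  ] mid z.015 [0.4496 0.2407 0.015 ]
side dark [310.1 270.6] [293 256  35  31 599] [0.5759 0.2135 0.02  ]
yellow [350.69387755 271.15646259] [343 262  20  17 147] [ 0.4346714  -0.15621661  0.06      ]
```

View pics/crop0.png

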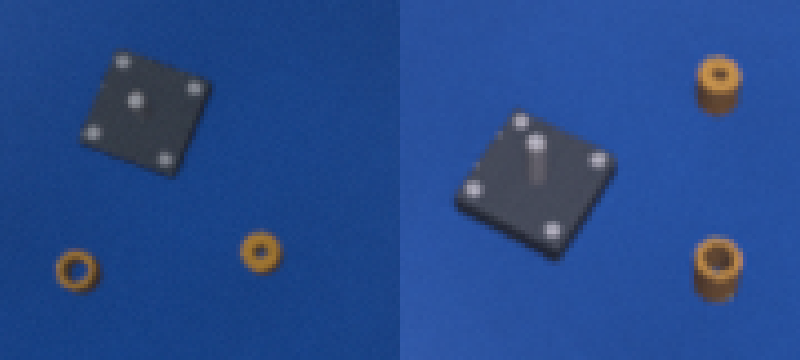

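View pics/tote0.png

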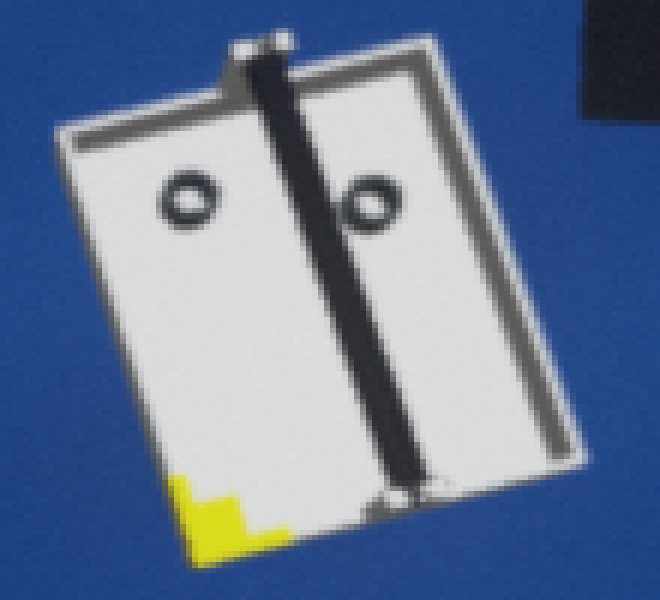

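The crops settle it: the left brass sleeve (top view 219,257) has the wide bore. The four light dots are the block's screws, and the pin tip is at top (233.5,215) / side (310,261). The tote's rim corners are clearly visible, and both steel sleeves are at its far end.

Run:
```python
from h import *
I={n:np.load(f"pics/{n}0.npz")["im"] for n in("top","side")}
def tri(us):
    A=[];b=[]
    for n,(u,v) in us.items():
        c=optics.get_calibration(n);P=c["K"]@np.c_[c["R"],c["t"]]
        for r,w in((0,u),(1,v)):
            q=w*P[2]-P[r];A.append(q[:3]);b.append(-q[3])
    x=np.linalg.lstsq(np.array(A),np.array(b),rcond=None); return x[0].round(4)
# bright dots on the gauge block
for n,(x0,y0,x1,y1) in(("top",(218,200,256,238)),("side",(290,250,330,292))):
    g=cv2.cvtColor(I[n],cv2.COLOR_RGB2GRAY)[y0:y1,x0:x1].astype(float); hs=cv2.cvtColor(I[n],cv2.COLOR_RGB2HSV)[y0:y1,x0:x1]
    m=((g>110)&(hs[...,1]<70)).astype(np.uint8)
    k,l,s,c=cv2.connectedComponentsWithStats(m)
    for i in range(1,k):
        if s[i][4]>2:
            w=np.where(l==i,g-70,0);yy,xx=np.indices(g.shape);cc=((w*xx).sum()/w.sum()+x0,(w*yy).sum()/w.sum()+y0)
            print(n,np.round(cc,2),s[i][4],"z.02",ray(n,*cc,.02).round(4)[:2],"z.06",ray(n,*cc,.06).round(4)[:2])
print("pintip tri",tri({"top":(233.5,214.75),"side":(310.1,261.3)}))
print("sleeve ring tri",tri({"top":(219,257),"side":(280+318/4.444-.5,229.5+260/4.5)}), ray("side",280+318/4.444-.5,229.5+260/4.5,.03), ray("top",218.75,256.8,.03))
# tote
c=lambda x,y:(315+x/6-.5,175+y/5.4545-.5)
Q=np.array([ray("top",*c(*p),.06)[:2] for p in((65,130),(432,42),(583,460),(197,567))])
print("rim",Q.round(4).tolist(),"cen",Q.mean(0),"sides",[np.linalg.norm(Q[i]-Q[i-1]).round(3) for i in range(4)])
x=(Q[0]-Q[3])+(Q[1]-Q[2]);print("tote x axis ang",np.degrees(np.arctan2(x[1],x[0])))
g=I["top"].max(axis=2); m=np.zeros_like(g); m[183:268,352:390]=(g[183:268,352:390]<75); m=cv2.morphologyEx(m,cv2.MORPH_OPEN,np.ones((3,3),np.uint8))
k,l,s,cc=cv2.connectedComponentsWithStats(m);i=1+s[1:,4].argmax()
pts=np.argwhere(l==i)[:,::-1].astype(np.float32);W=np.array([ray("top",*p,.14)[:2] for p in pts],np.float32)
r=cv2.minAreaRect(W);print("bar",s[i],r)
for a,b in(((268,40),(420,497)),):
    A,B=ray("top",*c(*a),.14)[:2],ray("top",*c(*b),.14)[:2];print("bar ends",A,B,(A+B)/2,np.linalg.norm(A-B),np.degrees(np.arctan2(*(A-B)[::-1])))
for p in((190,200),(372,205)): print("stock",ray("top",*c(*p),.035))
```

```text
top [230.27 205.  ] 7 z.02 [0.6152 0.2268] z.06 [0.6063 0.2188]
top [248.04 211.51] 6 z.02 [0.5987 0.1693] z.06 [0.5902 0.163 ]
top [233.23 214.68] 9 z.02 [0.5852 0.2141] z.06 [0.5771 0.2064]
top [222.86 222.84] 8 z.02 [0.5572 0.2431] z.06 [0.5499 0.2346]
top [240.76 229.4 ] 5 z.02 [0.5408 0.1857] z.06 [0.534  0.1788]
side [306.6  256.49] 12 z.02 [0.5985 0.1686] z.06 [0.5908 0.1947]
side [310.1  261.35] 15 z.02 [0.5839 0.1827] z.06 [0.5768 0.2082]
side [324.   264.98] 9 z.02 [0.5409 0.1851] z.06 [0.5357 0.2104]
side [296.06 271.42] 11 z.02 [0.6148 0.2259] z.06 [0.6064 0.2495]
side [313.7  280.63] 13 z.02 [0.5575 0.2429] z.06 [0.5516 0.2658]
pintip tri [0.5775 0.2061 0.057 ]
sleeve ring tri [0.4504 0.2411 0.025 ] [0.44989588 0.24400768 0.03      ] [0.45064488 0.24086932 0.03      ]
rim [[0.6488, -0.0669], [0.7139, -0.2504], [0.4843, -0.3336], [0.4128, -0.1476]] cen [ 0.56493571 -0.19962413] sides [np.float64(0.249), np.float64(0.195), np.float64(0.244), np.float64(0.199)]
tote x axis ang 19.39531979968588
bar [356 185  29  79 439] ((0.565488874912262, -0.198619544506073), (0.23409400880336761, 0.020164592191576958), 21.279001235961914)
bar ends [ 0.68465442 -0.15994263] [ 0.44915942 -0.24241103] [ 0.56690692 -0.20117683] 0.2495174006830373 19.29983076577692
stock [ 0.61939275 -0.13389816  0.035     ]
stock [ 0.62355201 -0.22710898  0.035     ]
```

The pin is at about (0.578,0.206), the wide sleeve at (0.4505,0.241), and the tote centre at (0.566,-0.200) with its x axis at about 19.7°. I'll add a small delta calculator and start moving.

Add to h.py:
```python
from scipy.spatial.transform import Rotation as Ro
def down(jaw):  # tool pointing down, tool y at world angle jaw (deg)
    a=np.radians(jaw); y=np.array([np.cos(a),np.sin(a),0]); z=np.array([0,0,-1.]); return np.c_[np.cross(y,z),y,z]
def delta(p,Rt=None):
    s=monitor.observe(); R=np.array(s["tool_rot"]); q=np.array(s["ee_pos"])
    d=R.T@(np.array(p)-q)/.05; r=np.zeros(3) if Rt is None else Ro.from_matrix(R.T@Rt).as_rotvec()
    print("t",round(s["time"],2),"pos",q.round(4),"shift",d.round(3),"turn",r.round(3),"F",np.round(s["wrist_force"],1),"grip",round(s["grip_width"]*85.4,1),"q",np.round(s["joint_positions"],2))
```

```text
(no output)
```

{"api": "play_rows", "payload": {"targets": [{"jaw":70,"x":-0.5,"y":-0.35,"z":0.1},{"x":-0.7,"y":-0.5,"z":0.2},{"x":-0.7,"y":-0.5,"z":0.2},{"x":-0.7,"y":-0.5,"z":0.2},{"x":-0.7,"y":-0.5,"z":0.2},{"x":-0.7,"y":-0.5,"z":0.2},{"x":-0.7,"y":-0.5,"z":0.2},{"x":-0.7,"y":-0.5,"z":0.2}]}}

```text
validation failed for argument at $.ta...
```

```bash
python3 -c "
from h import *
delta([.4505,.241,.06],down(69.4))"
```

```text
t 0.1 pos [0.2194 0.5849 0.2307] shift [-6.743 -4.813  3.42 ] turn [-0.001  0.     0.001] F [-0.3  1.1 -0.4] grip 85.3 q [-1.25  0.42 -0.01  1.61  0.    1.11 -0.05]
```

{"api": "play_rows", "payload": {"targets": [{"jaw":70,"x":-0.5,"y":-0.35,"z":0.1,"rx":0,"ry":0,"rz":0},{"jaw":70,"x":-0.7,"y":-0.5,"z":0.2,"rx":0,"ry":0,"rz":0},{"jaw":70,"x":-0.7,"y":-0.5,"z":0.2,"rx":0,"ry":0,"rz":0},{"jaw":70,"x":-0.7,"y":-0.5,"z":0.2,"rx":0,"ry":0,"rz":0},{"jaw":70,"x":-0.7,"y":-0.5,"z":0.2,"rx":0,"ry":0,"rz":0},{"jaw":70,"x":-0.7,"y":-0.5,"z":0.2,"rx":0,"ry":0,"rz":0},{"jaw":70,"x":-0.7,"y":-0.5,"z":0.2,"rx":0,"ry":0,"rz":0},{"jaw":70,"x":-0.7,"y":-0.5,"z":0.2,"rx":0,"ry":0,"rz":0}]}}

```text
time: 0.9
ee_pos: [0.4053, 0.3085, 0.1559]
tool_rot: [[-0.936, 0.351, -0.0], [0.351, 0.936, -0.0], [0.0, -0.0, -1.0]]
wrist_force: [1.3, 1.5, 0.6]
grip_width: 0.822
```

```bash
python3 -c "
from h import *
delta([.4505,.241,.06],down(69.4))"
```

```text
t 0.9 pos [0.4053 0.3085 0.1559] shift [-1.321 -0.946  1.918] turn [-0.    -0.     0.001] F [1.3 1.5 0.6] grip 70.2 q [-0.81  0.3   0.11  1.97 -0.05  0.87  0.54]
```

{"api": "play_rows", "payload": {"targets": [{"jaw":70,"x":-0.44,"y":-0.32,"z":0.4,"rx":0,"ry":0,"rz":0},{"jaw":70,"x":-0.44,"y":-0.32,"z":0.5,"rx":0,"ry":0,"rz":0},{"jaw":70,"x":-0.44,"y":-0.31,"z":0.6,"rx":0,"ry":0,"rz":0},{"jaw":70,"x":0,"y":0,"z":0.42,"rx":0,"ry":0,"rz":0},{"jaw":70,"x":0,"y":0,"z":0,"rx":0,"ry":0,"rz":0}]}}

```text
time: 1.4
ee_pos: [0.4486, 0.241, 0.0579]
tool_rot: [[-0.936, 0.352, -0.004], [0.352, 0.936, -0.003], [0.003, -0.004, -1.0]]
wrist_force: [0.6, 0.1, 0.1]
grip_width: 0.822
```

```bash
python3 -c "
from h import *
delta([.4505,.241,.005],down(69.4))"
```

```text
t 1.4 pos [0.4486 0.241  0.0579] shift [-0.038  0.017  1.059] turn [-0.004 -0.003 -0.001] F [0.6 0.1 0.1] grip 70.2 q [-0.66  0.46  0.13  2.03 -0.09  0.66  0.74]
```

{"api": "play_rows", "payload": {"targets": [{"jaw":70,"x":0,"y":0,"z":0.35,"rx":0,"ry":0,"rz":0},{"jaw":70,"x":0,"y":0,"z":0.35,"rx":0,"ry":0,"rz":0},{"jaw":70,"x":0,"y":0,"z":0.32,"rx":0,"ry":0,"rz":0},{"jaw":50,"x":0,"y":0,"z":0,"rx":0,"ry":0,"rz":0},{"jaw":35,"x":0,"y":0,"z":0,"rx":0,"ry":0,"rz":0},{"jaw":20,"x":0,"y":0,"z":0,"rx":0,"ry":0,"rz":0},{"jaw":20,"x":0,"y":0,"z":0,"rx":0,"ry":0,"rz":0},{"jaw":20,"x":0,"y":0,"z":0,"rx":0,"ry":0,"rz":0}], "squeeze": 40}}

```text
time: 2.2
ee_pos: [0.4504, 0.2431, 0.0108]
tool_rot: [[-0.936, 0.351, 0.002], [0.351, 0.936, 0.001], [-0.001, 0.002, -1.0]]
wrist_force: [-1.5, -0.6, 7.8]
grip_width: 0.338
```

```bash
python3 -c "
from h import *
delta([.578,.206,.09],down(69.4))"
```

```text
t 2.2 pos [0.4504 0.2431 0.0108] shift [-2.653  0.203 -1.582] turn [0.002 0.001 0.001] F [-1.5 -0.6  7.8] grip 28.8 q [-0.65  0.55  0.11  2.04 -0.11  0.56  0.75]
```

{"api": "play_rows", "payload": {"targets": [{"jaw":20,"x":0,"y":0,"z":-0.4,"rx":0,"ry":0,"rz":0},{"jaw":20,"x":0,"y":0,"z":-0.5,"rx":0,"ry":0,"rz":0},{"jaw":20,"x":0,"y":0,"z":-0.5,"rx":0,"ry":0,"rz":0},{"jaw":20,"x":-0.3,"y":0,"z":-0.4,"rx":0,"ry":0,"rz":0},{"jaw":20,"x":-0.6,"y":0,"z":0,"rx":0,"ry":0,"rz":0},{"jaw":20,"x":-0.6,"y":0,"z":0,"rx":0,"ry":0,"rz":0},{"jaw":20,"x":0,"y":0,"z":0,"rx":0,"ry":0,"rz":0},{"jaw":20,"x":0,"y":0,"z":0,"rx":0,"ry":0,"rz":0}]}}

```text
time: 3.0
ee_pos: [0.5202, 0.216, 0.1]
tool_rot: [[-0.936, 0.352, 0.001], [0.352, 0.936, 0.0], [-0.0, 0.0, -1.0]]
wrist_force: [-1.1, 0.0, -0.2]
grip_width: 0.339
```

Run:
```python
from h import *
delta([.578,.206,.09],down(69.4))
r=lambda q,w,h:cv2.resize(q,(w,h),interpolation=cv2.INTER_NEAREST)
I={n:optics.get_image(n)[0] for n in("top","side")}
p=np.array(monitor.observe()["ee_pos"]); print("tcp px",proj("top",p),proj("side",p))
for n in I: np.save(f"pics/{n}1.npy",I[n])
for n,(x0,y0,x1,y1) in(("top",(200,190,280,270)),("side",(280,220,370,310))):
    m=np.zeros_like(I[n]); m[y0:y1,x0:x1]=I[n][y0:y1,x0:x1]
    for c,s in blobs(n,m,(8,90,60),(28,255,255),8): print(n,c.round(1),s)
g=np.hstack([r(I["top"][190:270,200:280],400,400),r(I["side"][220:310,280:370],400,400)]); cv2.imwrite("pics/c1.png",g[:,:,::-1])
```

```text
t 3.0 pos [0.5202 0.216  0.1   ] shift [-1.152  0.219  0.2  ] turn [ 0.  0. -0.] F [-1.1  0.  -0.2] grip 28.9 q [-0.57  0.47  0.15  1.88 -0.1   0.79  0.84]
tcp px [225.1437022  230.93739781] [329.5873593  260.05743591]
top [264.9 252.8] [261 248   9  10  64]
side [351.  248.3] [347 243   9  12  87]
side [332.1 258.8] [330 253   6  14  49]
```

View pics/c1.png

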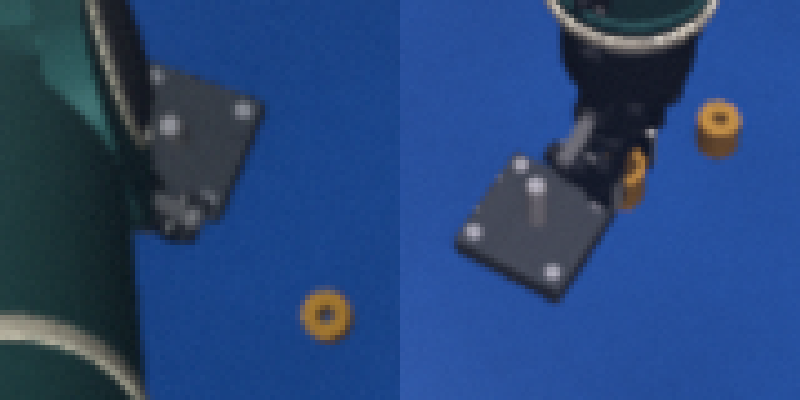

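The side crop shows the sleeve in the jaws at about (332,259), with its left part hidden by a finger. The tight sleeve hasn't moved. The visible right edge and bottom will give me the sleeve's offset along tool x.

Run:
```python
from h import *
im=np.load("pics/side1.npy")
def outl(c,zb):
    a=np.linspace(0,2*np.pi,73); P=[[c[0]+.015*np.cos(t),c[1]+.015*np.sin(t),z] for t in a for z in(zb,zb+.03)]
    q=np.array([proj("side",p) for p in P]); return q.min(0),q.max(0)
# reference: same measure on the tight sleeve & wide sleeve at the start
def mask(im):
    h=cv2.cvtColor(im,cv2.COLOR_RGB2HSV); return cv2.inRange(h,(8,90,40),(28,255,255))
im0=np.load("pics/side0.npz")["im"]
for nm,I,c,zb,(x0,y0,x1,y1) in(("wide0",im0,(.4505,.241),0,(340,275,362,300)),("tight0",im0,(.4735,.1035),0,(340,238,362,262)),("held",im,(.5202,.216),.089,(325,245,340,272))):
    m=mask(I)[y0:y1,x0:x1]; ys,xs=np.nonzero(m); print(nm,"meas",xs.min()+x0,xs.max()+x0,ys.min()+y0,ys.max()+y0,"pred",*outl(c,zb))
    sub=I[y0:y1,x0:x1].astype(int)
    # soft edges: red-blue profile over middle rows
    yy=(ys.max()+ys.min())//2
    print((sub[yy-1:yy+3,:,0]-sub[yy-1:yy+3,:,2]).mean(0).round().astype(int))
print("d right/d x", (outl((.5202+.936*.002,.216-.351*.002),.089)[1]-outl((.5202,.216),.089)[1]))
```

```text
wide0 meas 346 356 283 295 pred [345.02742615 281.53122798] [356.41718543 296.49037834]
[-118 -117 -119 -120 -120  -92   23   79   90   75   46   38   60   69
   84   86    2 -112 -123 -119 -120 -120]
tight0 meas 347 355 243 254 pred [346.12773285 241.54963912] [356.56294301 255.27003747]
[-119 -118 -119 -119 -119 -114  -62   45   84   98  103   98   94  100
  101   69  -31 -115 -120 -118 -118 -118]
held meas 330 335 253 266 pred [323.76238787 251.12757406] [335.09388737 266.66002649]
[ -20  -20  -20  -17   -8   30   77   91   88   39  -78 -121 -124 -122
 -123]
d right/d x [-0.62608416 -0.35650959]
```

{"api": "play_rows", "payload": {"targets": [{"jaw":20,"x":-0.4,"y":0.07,"z":0,"rx":0,"ry":0,"rz":0},{"jaw":20,"x":-0.4,"y":0.08,"z":0,"rx":0,"ry":0,"rz":0},{"jaw":20,"x":-0.32,"y":0.07,"z":0.1,"rx":0,"ry":0,"rz":0},{"jaw":20,"x":0,"y":0,"z":0.26,"rx":0,"ry":0,"rz":0},{"jaw":20,"x":0,"y":0,"z":0,"rx":0,"ry":0,"rz":0},{"jaw":20,"x":0,"y":0,"z":0,"rx":0,"ry":0,"rz":0}]}}

```text
time: 3.7
ee_pos: [0.5751, 0.2073, 0.081]
tool_rot: [[-0.937, 0.35, -0.001], [0.35, 0.937, -0.0], [0.001, -0.001, -1.0]]
wrist_force: [0.6, 0.9, 0.0]
grip_width: 0.333
```

Run:
```python
from h import *
delta([.5772,.2066,.031],down(69.4))
I={n:optics.get_image(n)[0] for n in("top","side")}
r=lambda q,w,h:cv2.resize(q,(w,h),interpolation=cv2.INTER_CUBIC)
for n in I: np.save(f"pics/{n}2.npy",I[n])
g=np.hstack([r(I["top"][195:245,210:260],400,400),r(I["side"][240:290,285:335],400,400)]); cv2.imwrite("pics/c2.png",g[:,:,::-1])
```

```text
t 3.7 pos [0.5751 0.2073 0.081 ] shift [-0.046  0.003  1.001] turn [-0.001 -0.001  0.002] F [0.6 0.9 0. ] grip 28.4 q [-0.51  0.57  0.15  1.77 -0.11  0.81  0.91]
```

View pics/c2.png

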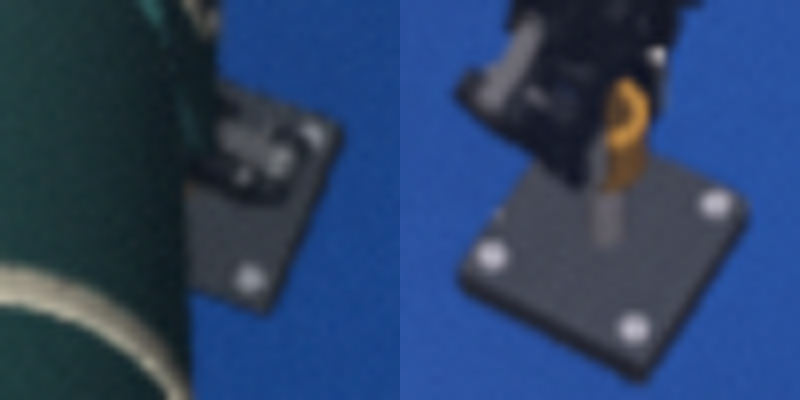

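The side crop shows the sleeve hanging over the pin: right edge at about crop x=648, pin spanning 592–622. I'll measure these edges to sub-pixel accuracy before descending.

Run:
```python
from h import *
im=np.load("pics/side2.npy").astype(int); im0=np.load("pics/side0.npz")["im"].astype(int)
for r in range(252,264): print(r,(im[r,308:320,0]-im[r,308:320,2]))
g=lambda I,r:I[r,304:318].sum(1)//3
for r in range(263,271): print("pin",r,g(im,r),g(im0,r))
for X in((.578,.206,.02),(.578,.206,.04),(.578,.206,.06),(.578,.206,.08)): print(X,proj("side",X).round(2))
a=np.linspace(0,6.283,73)
for c in((.5751,.2073),(.578,.206)):
  for z in(.07,.085,.1): q=np.array([proj("side",(c[0]+.015*np.cos(t),c[1]+.015*np.sin(t),z)) for t in a]); print(c,z,q.min(0).round(2),q.max(0).round(2))
```

```text
252 [ -19  -18   -3   27   50   83  109   84    0  -36  -82 -120]
253 [ -20  -18    1   32   39   59  103  102    3  -44  -93 -119]
254 [ -19  -18    5   37   37   57  101  100  -13  -76 -113 -120]
255 [ -18  -18    0   38   54   82  109   77  -51 -109 -120 -120]
256 [ -18  -17   11   70  101  110  106   33  -82 -121 -120 -118]
257 [ -17  -12   16   85  112   99   75    4  -90 -121 -121 -119]
258 [ -15  -11    6   58   78   68   51    8  -78 -117 -119 -121]
259 [ -13  -11   -2   33   53   51   47   21  -36  -70  -90 -107]
260 [-14 -11  -2  31  51  50  48  24 -13 -25 -39 -55]
261 [-15 -10   0  33  52  50  40  11 -17 -18 -18 -21]
262 [-14  -7  10  43  50  42  18  -8 -18 -18 -18 -18]
263 [-11  -5  18  36  27  11  -9 -18 -20 -18 -17 -17]
pin 263 [73 64 50 49 67 73 71 75 73 68 74 75 75 73] [ 77  78  76  75  85 118 137 127 102  79  76  75  76  77]
pin 264 [76 74 70 67 75 83 88 91 85 73 74 75 75 76] [ 77  77  76  73  77  93 106 100  89  77  75  75  77  78]
pin 265 [77 76 75 73 75 88 99 98 90 75 76 77 77 76] [ 77  76  76  74  76  89 100  97  89  78  75  77  78  78]
pin 266 [75 75 76 74 74 89
[... 219 characters left out ...]
76 75 76 74 78 89 97 96 88 76 78 78 77 78]
pin 269 [74 76 76 75 77 87 97 94 87 76 77 78 76 75] [76 75 77 76 76 88 97 94 88 76 78 77 77 76]
pin 270 [74 76 77 76 78 85 90 88 82 78 77 77 76 76] [76 75 77 77 77 85 91 89 82 77 77 75 76 78]
(0.578, 0.206, 0.02) [310.04 268.31]
(0.578, 0.206, 0.04) [309.97 264.52]
(0.578, 0.206, 0.06) [309.9  260.63]
(0.578, 0.206, 0.08) [309.83 256.63]
(0.5751, 0.2073) 0.07 [305.43 254.79] [316.05 263.76]
(0.5751, 0.2073) 0.085 [305.33 251.75] [316.06 260.74]
(0.5751, 0.2073) 0.1 [305.23 248.64] [316.07 257.67]
(0.578, 0.206) 0.07 [304.56 254.22] [315.17 263.16]
(0.578, 0.206) 0.085 [304.45 251.17] [315.17 260.15]
(0.578, 0.206) 0.1 [304.34 248.06] [315.17 257.07]
```

{"api": "play_rows", "payload": {"targets": [{"jaw":20,"x":-0.045,"y":0.003,"z":0,"rx":0,"ry":0,"rz":0},{"jaw":20,"x":0,"y":0,"z":0.1,"rx":0,"ry":0,"rz":0},{"jaw":20,"x":0,"y":0,"z":0.1,"rx":0,"ry":0,"rz":0},{"jaw":20,"x":0,"y":0,"z":0.08,"rx":0,"ry":0,"rz":0},{"jaw":20,"x":0,"y":0,"z":0.07,"rx":0,"ry":0,"rz":0},{"jaw":20,"x":0,"y":0,"z":0,"rx":0,"ry":0,"rz":0}]}}

```text
time: 4.4
ee_pos: [0.5781, 0.206, 0.0631]
tool_rot: [[-0.936, 0.351, -0.001], [0.351, 0.936, -0.0], [0.001, -0.001, -1.0]]
wrist_force: [0.9, 0.5, -0.9]
grip_width: 0.339
```

```bash
python3 -c "
from h import *
delta([.5772,.2066,.031],down(69.4))"
```

```text
t 4.4 pos [0.5781 0.206  0.0631] shift [0.022 0.006 0.642] turn [-0.001 -0.001  0.001] F [ 0.9  0.5 -0.9] grip 28.9 q [-0.5   0.6   0.15  1.77 -0.12  0.78  0.91]
```

{"api": "play_rows", "payload": {"targets": [{"jaw":20,"x":0,"y":0,"z":0.12,"rx":0,"ry":0,"rz":0},{"jaw":20,"x":0,"y":0,"z":0.12,"rx":0,"ry":0,"rz":0},{"jaw":20,"x":0,"y":0,"z":0.12,"rx":0,"ry":0,"rz":0},{"jaw":20,"x":0,"y":0,"z":0.12,"rx":0,"ry":0,"rz":0},{"jaw":20,"x":0,"y":0,"z":0.1,"rx":0,"ry":0,"rz":0},{"jaw":20,"x":0,"y":0,"z":0,"rx":0,"ry":0,"rz":0}]}}

```text
time: 5.0
ee_pos: [0.5781, 0.206, 0.0339]
tool_rot: [[-0.936, 0.351, -0.001], [0.351, 0.936, -0.001], [0.001, -0.001, -1.0]]
wrist_force: [0.5, 0.1, 0.1]
grip_width: 0.336
```

```bash
python3 -c "
from h import *
delta([.5772,.2066,.031],down(69.4))"
```

```text
t 5.0 pos [0.5781 0.206  0.0339] shift [0.021 0.006 0.059] turn [-0.001 -0.001  0.001] F [0.5 0.1 0.1] grip 28.7 q [-0.5   0.64  0.14  1.77 -0.12  0.73  0.92]
```

Nearly seated. Next I'll press gently until it touches.

{"api": "play_rows", "payload": {"targets": [{"jaw":20,"x":0,"y":0,"z":0.06,"rx":0,"ry":0,"rz":0},{"jaw":20,"x":0,"y":0,"z":0.06,"rx":0,"ry":0,"rz":0},{"jaw":20,"x":0,"y":0,"z":0,"rx":0,"ry":0,"rz":0}]}}

```text
time: 5.3
ee_pos: [0.5793, 0.2062, 0.0296]
tool_rot: [[-0.936, 0.351, 0.002], [0.351, 0.936, 0.0], [-0.001, 0.001, -1.0]]
wrist_force: [-0.4, -0.4, 7.3]
grip_width: 0.337
```

Run:
```python
from h import *
delta([.5772,.2066,.031],down(69.4))
im=optics.get_image("side")[0]; np.save("pics/side3.npy",im)
for r in range(260,276): print(r,(im[r,304:320,0].astype(int)-im[r,304:320,2]))
```

```text
t 5.3 pos [0.5793 0.2062 0.0296] shift [ 0.041 -0.006 -0.029] turn [0.001 0.001 0.001] F [-0.4 -0.4  7.3] grip 28.8 q [-0.49  0.65  0.14  1.77 -0.12  0.72  0.92]
260 [-19 -17 -17 -18 -18 -20 -16   1  29  45  -4 -17 -15 -22 -39 -56]
261 [-17 -19 -17 -19 -18 -18 -12  -5  21  67  31 -14 -14 -15 -17 -21]
262 [-19 -17 -19 -19 -18 -13  -9  -8  15  81  83  -1 -15 -16 -17 -16]
263 [-19 -17 -20 -19 -17 -12  -9  -7  18  92 100   4 -16 -17 -18 -18]
264 [-18 -17 -18 -18 -20 -14  -8  -4  35 109 104   5 -20 -17 -18 -18]
265 [-17 -17 -19 -19 -18  -9  11  44  76 109  77  -4 -20 -19 -18 -17]
266 [-19 -21 -19 -20 -14  12  66  98 105  93  41 -10 -20 -18 -18 -17]
267 [-21 -19 -20 -18 -14  14  71  90  78  62  29  -9 -19 -19 -18 -19]
268 [-20 -18 -19 -15 -11   2  45  59  50  47  28  -9 -18 -20 -17 -18]
269 [-20 -19 -19 -12 -10  -2  33  51  49  46  22 -14 -19 -18 -18 -18]
270 [-19 -20 -19 -14 -11  -2  33  51  50  42  10 -17 -19 -17 -18 -18]
271 [-18 -19 -19 -14 -10  -1  32  51  50  35  -7 -20 -18 -17 -17 -18]
272 [-17 -19 -18 -13  -6  14  37  35  22   5 -17 -20 -19 -19 -17 -17]
273 [-18 -18 -17 -16 -11  -1   4   0  -9 -17 -19 -18 -19 -19 -18 -19]
274 [-19 -20 -18 -18 -17 -19 -17 -18 -18 -19 -18 -17 -19 -18 -18 -20]
275 [-19 -18 -18 -18 -19 -18 -18 -19 -19 -20 -19 -18 -19 -19 -20 -19]
```

The sleeve appears seated: it meets 7 N, and its underside is at row 272.7 as predicted. To be sure, I'll let go briefly so it can drop home, then grip it again.

{"api": "play_rows", "payload": {"targets": [{"jaw":45,"x":0,"y":0,"z":-0.03,"rx":0,"ry":0,"rz":0},{"jaw":45,"x":0,"y":0,"z":0,"rx":0,"ry":0,"rz":0},{"jaw":45,"x":0,"y":0,"z":0,"rx":0,"ry":0,"rz":0},{"jaw":20,"x":0,"y":0,"z":0,"rx":0,"ry":0,"rz":0},{"jaw":20,"x":0,"y":0,"z":0,"rx":0,"ry":0,"rz":0},{"jaw":20,"x":0,"y":0,"z":0,"rx":0,"ry":0,"rz":0},{"jaw":20,"x":0,"y":0,"z":0,"rx":0,"ry":0,"rz":0}]}}

```text
time: 6.05
ee_pos: [0.5786, 0.2061, 0.0305]
tool_rot: [[-0.936, 0.351, 0.0], [0.351, 0.936, 0.0], [-0.0, 0.0, -1.0]]
wrist_force: [-1.6, -0.2, 4.6]
grip_width: 0.337
```

Run:
```python
from h import *
delta([.5772,.2066,.031],down(69.4))
im=optics.get_image("side")[0]; np.save("pics/side4.npy",im)
for r in range(268,275): print(r,(im[r,304:320,0].astype(int)-im[r,304:320,2]))
```

```text
t 6.05 pos [0.5786 0.2061 0.0305] shift [ 0.029 -0.001 -0.011] turn [0.    0.    0.001] F [-1.6 -0.2  4.6] grip 28.8 q [-0.49  0.65  0.14  1.78 -0.12  0.72  0.92]
268 [-20 -19 -21 -17 -13  -2  33  58  50  47  28 -11 -20 -19 -19 -18]
269 [-20 -21 -21 -15  -9  -4  25  50  50  46  23 -13 -19 -19 -18 -18]
270 [-19 -20 -19 -14 -10  -5  26  50  52  41  10 -18 -18 -19 -18 -20]
271 [-20 -20 -18 -15 -11   0  35  49  50  36  -8 -19 -18 -19 -19 -18]
272 [-18 -17 -19 -15  -6  16  47  38  23   5 -18 -19 -19 -19 -17 -19]
273 [-18 -19 -18 -18 -13  -3  10   0  -9 -17 -19 -20 -18 -18 -18 -18]
274 [-20 -18 -19 -17 -18 -19 -16 -18 -19 -18 -19 -18 -18 -19 -19 -19]
```

{"api": "play_rows", "payload": {"targets": [{"jaw":20,"x":0,"y":0,"z":-0.3,"rx":0,"ry":0,"rz":0},{"jaw":20,"x":0,"y":0,"z":-0.4,"rx":0,"ry":0,"rz":0},{"jaw":20,"x":0,"y":0,"z":-0.5,"rx":0,"ry":0,"rz":0},{"jaw":20,"x":0,"y":0,"z":-0.6,"rx":0,"ry":0,"rz":0},{"jaw":20,"x":0,"y":0,"z":-0.6,"rx":0,"ry":0,"rz":0},{"jaw":20,"x":0,"y":0,"z":-0.6,"rx":0,"ry":0,"rz":0},{"jaw":20,"x":0,"y":0,"z":-0.5,"rx":0,"ry":0,"rz":0},{"jaw":20,"x":0,"y":0,"z":0,"rx":0,"ry":0,"rz":0}]}}

```text
time: 6.9
ee_pos: [0.5798, 0.2065, 0.2097]
tool_rot: [[-0.936, 0.351, 0.005], [0.351, 0.936, 0.002], [-0.004, 0.004, -1.0]]
wrist_force: [0.7, 0.4, -0.0]
grip_width: 0.341
```

```bash
python3 -c "
from h import *
delta([.503,-.159,.2],down(19.7))"
```

```text
t 6.9 pos [0.5798 0.2065 0.2097] shift [-1.129 -7.385  0.17 ] turn [0.005 0.002 0.868] F [ 0.7  0.4 -0. ] grip 29.1 q [-0.52  0.42  0.17  1.67 -0.08  1.05  0.89]
```

{"api": "play_rows", "payload": {"targets": [{"jaw":20,"x":-0.1,"y":-0.6,"z":0,"rx":0,"ry":0,"rz":0},{"jaw":20,"x":-0.15,"y":-0.97,"z":0,"rx":0,"ry":0,"rz":0},{"jaw":20,"x":-0.15,"y":-0.97,"z":0,"rx":0,"ry":0,"rz":0},{"jaw":20,"x":-0.15,"y":-0.97,"z":0,"rx":0,"ry":0,"rz":0},{"jaw":20,"x":-0.15,"y":-0.97,"z":0,"rx":0,"ry":0,"rz":0},{"jaw":20,"x":-0.15,"y":-0.97,"z":0,"rx":0,"ry":0,"rz":0},{"jaw":20,"x":-0.15,"y":-0.97,"z":0,"rx":0,"ry":0,"rz":0},{"jaw":20,"x":-0.13,"y":-0.9,"z":0,"rx":0,"ry":0,"rz":0}]}}

```text
time: 7.7
ee_pos: [0.5017, -0.1585, 0.2055]
tool_rot: [[-0.936, 0.352, 0.0], [0.352, 0.936, -0.0], [-0.0, -0.0, -1.0]]
wrist_force: [1.6, -0.8, -1.2]
grip_width: 0.339
```

{"api": "play_rows", "payload": {"targets": [{"jaw":20,"x":0,"y":0,"z":0,"rx":0,"ry":0,"rz":0.145},{"jaw":20,"x":0,"y":0,"z":0,"rx":0,"ry":0,"rz":0.145},{"jaw":20,"x":0,"y":0,"z":0,"rx":0,"ry":0,"rz":0.145},{"jaw":20,"x":0,"y":0,"z":0,"rx":0,"ry":0,"rz":0.145},{"jaw":20,"x":0,"y":0,"z":0,"rx":0,"ry":0,"rz":0.145},{"jaw":20,"x":0,"y":0,"z":0,"rx":0,"ry":0,"rz":0.143},{"jaw":20,"x":0,"y":0,"z":0,"rx":0,"ry":0,"rz":0}]}}

```text
time: 8.4
ee_pos: [0.5025, -0.1562, 0.2053]
tool_rot: [[-0.335, 0.942, -0.0], [0.942, 0.335, 0.0], [0.0, -0.0, -1.0]]
wrist_force: [-0.5, -0.9, -0.2]
grip_width: 0.335
```

Run:
```python
from h import *
delta([.503,-.159,.018],down(19.7))
r=lambda q,w,h:cv2.resize(q,(w,h),interpolation=cv2.INTER_CUBIC)
I={n:optics.get_image(n)[0] for n in("top","side")}
g=np.hstack([r(I["top"][170:290,310:430],400,400),r(I["side"][120:220,290:390],400,400)]); cv2.imwrite("pics/c5.png",g[:,:,::-1])
```

```text
t 8.4 pos [ 0.5025 -0.1562  0.2053] shift [-0.056 -0.008  3.745] turn [-0.    -0.    -0.003] F [-0.5 -0.9 -0.2] grip 28.6 q [-0.16  0.29  0.48  1.9  -0.16  0.99  0.73]
```

View pics/c5.png

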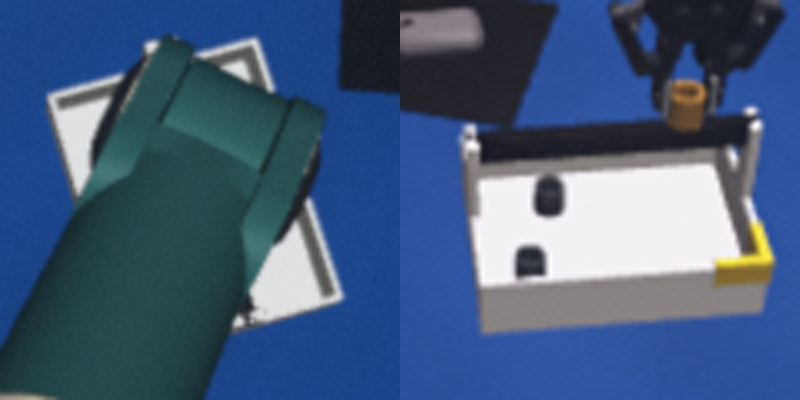

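The side view shows the brass sleeve held above the tote near (462,146). Both steel sleeves sit at the far end, clear of the jaws. I'll lower it.

{"api": "play_rows", "payload": {"targets": [{"jaw":20,"x":0,"y":0,"z":0.5,"rx":0,"ry":0,"rz":0},{"jaw":20,"x":0,"y":0,"z":0.6,"rx":0,"ry":0,"rz":0},{"jaw":20,"x":0,"y":0,"z":0.6,"rx":0,"ry":0,"rz":0},{"jaw":20,"x":0,"y":0,"z":0.6,"rx":0,"ry":0,"rz":0},{"jaw":20,"x":0,"y":0,"z":0.6,"rx":0,"ry":0,"rz":0},{"jaw":20,"x":0,"y":0,"z":0.4,"rx":0,"ry":0,"rz":0},{"jaw":20,"x":0,"y":0,"z":0.3,"rx":0,"ry":0,"rz":0},{"jaw":20,"x":0,"y":0,"z":0,"rx":0,"ry":0,"rz":0}]}}

```text
time: 9.3
ee_pos: [0.502, -0.1563, 0.0239]
tool_rot: [[-0.339, 0.941, -0.002], [0.941, 0.339, 0.001], [0.001, -0.002, -1.0]]
wrist_force: [0.5, -0.6, -0.5]
grip_width: 0.34
```

```bash
python3 -c "
from h import *
delta([.503,-.157,.016],down(19.7))"
```

```text
t 9.3 pos [ 0.502  -0.1563  0.0239] shift [-0.021  0.015  0.158] turn [-0.002 -0.001  0.002] F [ 0.5 -0.6 -0.5] grip 29.0 q [-0.05  0.57  0.37  2.01 -0.34  0.62  0.89]
```

Lower it the last bit, release to a 50 mm opening, and rise.

{"api": "play_rows", "payload": {"targets": [{"jaw":20,"x":0,"y":0,"z":0.08,"rx":0,"ry":0,"rz":0},{"jaw":20,"x":0,"y":0,"z":0.06,"rx":0,"ry":0,"rz":0},{"jaw":20,"x":0,"y":0,"z":0,"rx":0,"ry":0,"rz":0},{"jaw":36,"x":0,"y":0,"z":0,"rx":0,"ry":0,"rz":0},{"jaw":50,"x":0,"y":0,"z":0,"rx":0,"ry":0,"rz":0},{"jaw":50,"x":0,"y":0,"z":0,"rx":0,"ry":0,"rz":0},{"jaw":50,"x":0,"y":0,"z":-0.3,"rx":0,"ry":0,"rz":0},{"jaw":50,"x":0,"y":0,"z":-0.5,"rx":0,"ry":0,"rz":0}]}}

```text
time: 10.1
ee_pos: [0.5021, -0.1564, 0.0587]
tool_rot: [[-0.337, 0.941, -0.002], [0.941, 0.337, 0.0], [0.001, -0.002, -1.0]]
wrist_force: [-1.1, -0.8, 1.2]
grip_width: 0.581
```

{"api": "play_rows", "payload": {"targets": [{"jaw":50,"x":0,"y":0,"z":-0.6,"rx":0,"ry":0,"rz":0},{"jaw":50,"x":0,"y":0,"z":-0.6,"rx":0,"ry":0,"rz":0},{"jaw":50,"x":0,"y":0,"z":-0.6,"rx":0,"ry":0,"rz":0},{"jaw":50,"x":0,"y":0,"z":-0.6,"rx":0,"ry":0,"rz":0},{"jaw":50,"x":0,"y":0,"z":-0.4,"rx":0,"ry":0,"rz":0},{"jaw":50,"x":0,"y":0,"z":0,"rx":0,"ry":0,"rz":0}]}}

```text
time: 10.7
ee_pos: [0.5039, -0.1569, 0.202]
tool_rot: [[-0.337, 0.941, 0.005], [0.942, 0.337, -0.0], [-0.002, 0.004, -1.0]]
wrist_force: [0.2, 0.4, -0.0]
grip_width: 0.585
```

Run:
```python
from h import *
delta([.566,-.2,.2],down(-70.3))
im=optics.get_image("side")[0]; np.save("pics/side6.npy",im)
cv2.imwrite("pics/c6.png",cv2.resize(im[110:220,280:400],(600,550),interpolation=cv2.INTER_CUBIC)[:,:,::-1])
```

```text
t 10.7 pos [ 0.5039 -0.1569  0.202 ] shift [-1.231  0.878  0.046] turn [ 0.005 -0.002  1.571] F [ 0.2  0.4 -0. ] grip 49.9 q [-0.17  0.3   0.49  1.9  -0.17  0.98  0.74]
```

View pics/c6.png

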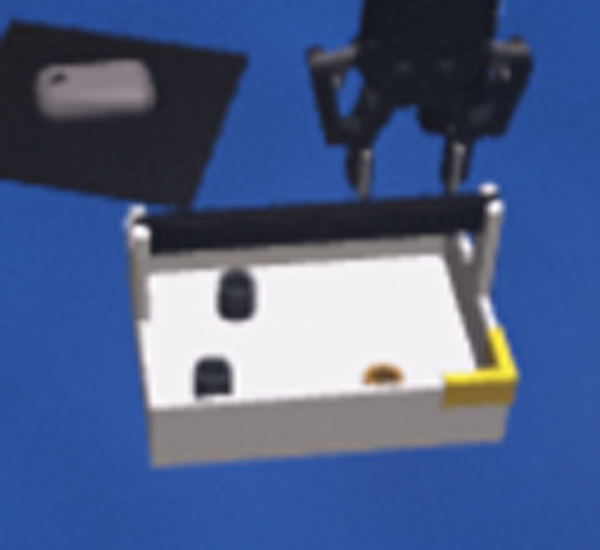

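The brass sleeve now stands in the tote at crop (383,375), with the steel sleeves undisturbed. Next the gripper goes over the bar and turns 90°.

{"api": "play_rows", "payload": {"targets": [{"jaw":50,"x":-0.3,"y":0.22,"z":0,"rx":0,"ry":0,"rz":0},{"jaw":50,"x":-0.45,"y":0.32,"z":0,"rx":0,"ry":0,"rz":0},{"jaw":50,"x":-0.45,"y":0.32,"z":0,"rx":0,"ry":0,"rz":0.05},{"jaw":50,"x":0,"y":0,"z":0,"rx":0,"ry":0,"rz":0.145},{"jaw":50,"x":0,"y":0,"z":0,"rx":0,"ry":0,"rz":0.145},{"jaw":50,"x":0,"y":0,"z":0,"rx":0,"ry":0,"rz":0.145},{"jaw":50,"x":0,"y":0,"z":0,"rx":0,"ry":0,"rz":0.145},{"jaw":50,"x":0,"y":0,"z":0,"rx":0,"ry":0,"rz":0.145}]}}

```text
time: 11.55
ee_pos: [0.563, -0.1983, 0.1978]
tool_rot: [[0.423, 0.906, -0.001], [0.906, -0.423, 0.0], [-0.0, -0.001, -1.0]]
wrist_force: [-0.0, -0.1, 0.2]
grip_width: 0.585
```

{"api": "play_rows", "payload": {"targets": [{"jaw":50,"x":0,"y":0,"z":0,"rx":0,"ry":0,"rz":0.145},{"jaw":50,"x":0,"y":0,"z":0,"rx":0,"ry":0,"rz":0.145},{"jaw":50,"x":0,"y":0,"z":0,"rx":0,"ry":0,"rz":0.145},{"jaw":50,"x":0,"y":0,"z":0,"rx":0,"ry":0,"rz":0.145},{"jaw":50,"x":0,"y":0,"z":0,"rx":0,"ry":0,"rz":0.145},{"jaw":50,"x":0,"y":0,"z":0,"rx":0,"ry":0,"rz":0.071},{"jaw":50,"x":0,"y":0,"z":0,"rx":0,"ry":0,"rz":0}]}}

```text
time: 12.25
ee_pos: [0.5631, -0.1982, 0.1977]
tool_rot: [[0.942, 0.336, -0.001], [0.336, -0.942, -0.0], [-0.001, -0.0, -1.0]]
wrist_force: [-0.4, 0.3, -0.1]
grip_width: 0.58
```

Run:
```python
from h import *
delta([.566,-.2,.118],down(-70.3))
# bar centre line from the side view (before): dark bar pixels, top edge z=.14
im=np.load("pics/side6.npy")
c=lambda x,y:(280+x/5-.5,110+y/5-.5)
for a,b,z in(((140,215),(490,192),.14),): 
    A,B=ray("side",*c(*a),z)[:2],ray("side",*c(*b),z)[:2]; print("bar top far/near edge",A,B,(A+B)/2,np.linalg.norm(A-B),np.degrees(np.arctan2(*(A-B)[::-1])))
a=np.radians(19.7)
for w in(-.008,.008):
  for x in(-.12,0,.12): print(w,x,((proj("side",(.566+x*np.cos(a)-w*np.sin(a),-.2+x*np.sin(a)+w*np.cos(a),.14))-(280,110)+.5)*5).round(0))
```

```text
t 12.25 pos [ 0.5631 -0.1982  0.1977] shift [0.044 0.054 1.595] turn [-0.     0.001 -0.001] F [-0.4  0.3 -0.1] grip 49.5 q [-0.33  0.53  0.84  1.74 -0.44  1.08 -0.57]
bar top far/near edge [ 0.6821448  -0.16220429] [ 0.45329676 -0.24618828] [ 0.56772078 -0.20419628] 0.24377189154832196 20.152420511142843
-0.008 -0.12 [487. 190.]
-0.008 0 [316. 200.]
-0.008 0.12 [143. 211.]
0.008 -0.12 [492. 205.]
0.008 0 [320. 215.]
0.008 0.12 [144. 226.]
```

{"api": "play_rows", "payload": {"targets": [{"jaw":50,"x":0.044,"y":0.054,"z":0.3,"rx":0,"ry":0,"rz":0},{"jaw":50,"x":0,"y":0,"z":0.5,"rx":0,"ry":0,"rz":0},{"jaw":50,"x":0,"y":0,"z":0.5,"rx":0,"ry":0,"rz":0},{"jaw":50,"x":0,"y":0,"z":0.3,"rx":0,"ry":0,"rz":0},{"jaw":50,"x":0,"y":0,"z":0.17,"rx":0,"ry":0,"rz":0},{"jaw":50,"x":0,"y":0,"z":0,"rx":0,"ry":0,"rz":0}]}}

```text
time: 12.85
ee_pos: [0.5662, -0.2003, 0.109]
tool_rot: [[0.941, 0.337, -0.001], [0.337, -0.941, 0.0], [-0.001, -0.0, -1.0]]
wrist_force: [-0.4, 0.1, 0.8]
grip_width: 0.587
```

Run:
```python
from h import *
delta([.566,-.2,.108],down(-70.3))
```

```text
t 12.85 pos [ 0.5662 -0.2003  0.109 ] shift [-0.001 -0.007  0.02 ] turn [-0.     0.001  0.   ] F [-0.4  0.1  0.8] grip 50.1 q [-0.26  0.64  0.76  1.8  -0.54  0.93 -0.5 ]
```

{"api": "play_rows", "payload": {"targets": [{"jaw":35,"x":0,"y":0,"z":0,"rx":0,"ry":0,"rz":0},{"jaw":25,"x":0,"y":0,"z":0,"rx":0,"ry":0,"rz":0},{"jaw":16,"x":0,"y":0,"z":0,"rx":0,"ry":0,"rz":0},{"jaw":5,"x":0,"y":0,"z":0,"rx":0,"ry":0,"rz":0},{"jaw":5,"x":0,"y":0,"z":0,"rx":0,"ry":0,"rz":0},{"jaw":5,"x":0,"y":0,"z":0,"rx":0,"ry":0,"rz":0}], "squeeze": 110}}

```text
time: 13.45
ee_pos: [0.567, -0.2003, 0.1108]
tool_rot: [[0.941, 0.337, 0.001], [0.337, -0.941, -0.0], [0.001, 0.001, -1.0]]
wrist_force: [-1.0, 2.1, 7.7]
grip_width: 0.17
```

Run:
```python
from h import *
delta([.566,-.2,.108],down(-70.3))
```

```text
t 13.45 pos [ 0.567  -0.2003  0.1108] shift [-0.018 -0.012  0.057] turn [ 0.001 -0.001  0.   ] F [-1.   2.1  7.7] grip 14.5 q [-0.27  0.64  0.76  1.79 -0.54  0.93 -0.5 ]
```

{"api": "play_rows", "payload": {"targets": [{"jaw":5,"x":0,"y":0,"z":-0.2,"rx":0,"ry":0,"rz":0},{"jaw":5,"x":0,"y":0,"z":-0.4,"rx":0,"ry":0,"rz":0},{"jaw":5,"x":0,"y":0,"z":-0.6,"rx":0,"ry":0,"rz":0},{"jaw":5,"x":0,"y":0,"z":-0.7,"rx":0,"ry":0,"rz":0},{"jaw":5,"x":0,"y":0,"z":-0.7,"rx":0,"ry":0,"rz":0},{"jaw":5,"x":0,"y":0,"z":-0.6,"rx":0,"ry":0,"rz":0},{"jaw":5,"x":0,"y":0,"z":-0.4,"rx":0,"ry":0,"rz":0},{"jaw":5,"x":0,"y":0,"z":-0.2,"rx":0,"ry":0,"rz":0}]}}

```text
time: 14.25
ee_pos: [0.5666, -0.2004, 0.302]
tool_rot: [[0.942, 0.337, 0.002], [0.337, -0.942, -0.0], [0.002, 0.001, -1.0]]
wrist_force: [0.1, 0.3, -5.7]
grip_width: 0.167
```

Run:
```python
from h import *
R0=down(-70.3); d=np.radians(155); n=np.array([-np.sin(d),np.cos(d),0])
s=monitor.observe(); Rt=Ro.from_rotvec(n*np.radians(36)).as_matrix()@R0
delta(s["ee_pos"],Rt)
im=optics.get_image("side")[0]; np.save("pics/side7.npy",im)
cv2.imwrite("pics/c7.png",cv2.resize(im[60:220,260:420],(500,500),interpolation=cv2.INTER_CUBIC)[:,:,::-1])
```

```text
t 14.25 pos [ 0.5666 -0.2004  0.302 ] shift [0. 0. 0.] turn [-0.441  0.445 -0.   ] F [ 0.1  0.3 -5.7] grip 14.2 q [-0.37  0.43  0.9   1.61 -0.35  1.27 -0.64]
```

View pics/c7.png

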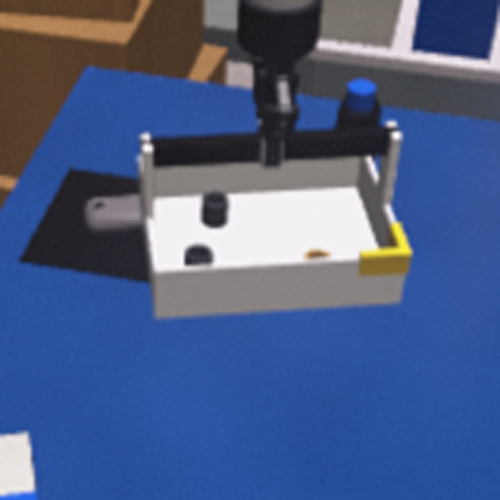

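The tote is lifted and level, and the wrist reads 5.7 N, which matches its weight. I'll tilt it gently in two stages.

{"api": "play_rows", "payload": {"targets": [{"jaw":5,"x":0,"y":0,"z":-0.1,"rx":-0.02,"ry":0.02,"rz":0},{"jaw":5,"x":0,"y":0,"z":0,"rx":-0.03,"ry":0.03,"rz":0},{"jaw":5,"x":0,"y":0,"z":0,"rx":-0.03,"ry":0.03,"rz":0},{"jaw":5,"x":0,"y":0,"z":0,"rx":-0.03,"ry":0.03,"rz":0},{"jaw":5,"x":0,"y":0,"z":0,"rx":-0.03,"ry":0.03,"rz":0},{"jaw":5,"x":0,"y":0,"z":0,"rx":-0.03,"ry":0.03,"rz":0},{"jaw":5,"x":0,"y":0,"z":0,"rx":-0.03,"ry":0.03,"rz":0},{"jaw":5,"x":0,"y":0,"z":0,"rx":-0.02,"ry":0.02,"rz":0}]}}

```text
time: 15.1
ee_pos: [0.5656, -0.1997, 0.3036]
tool_rot: [[0.911, 0.306, 0.277], [0.352, -0.927, -0.131], [0.217, 0.217, -0.952]]
wrist_force: [1.3, -0.7, -4.6]
grip_width: 0.17
```

{"api": "play_rows", "payload": {"targets": [{"jaw":5,"x":0,"y":0,"z":0,"rx":-0.02,"ry":0.02,"rz":0},{"jaw":5,"x":0,"y":0,"z":0,"rx":-0.02,"ry":0.02,"rz":0},{"jaw":5,"x":0,"y":0,"z":0,"rx":-0.02,"ry":0.02,"rz":0},{"jaw":5,"x":0,"y":0,"z":0,"rx":-0.02,"ry":0.02,"rz":0},{"jaw":5,"x":0,"y":0,"z":0,"rx":-0.02,"ry":0.02,"rz":0},{"jaw":5,"x":0,"y":0,"z":0,"rx":-0.02,"ry":0.02,"rz":0},{"jaw":5,"x":0,"y":0,"z":0,"rx":-0.02,"ry":0.02,"rz":0},{"jaw":5,"x":0,"y":0,"z":0,"rx":-0.02,"ry":0.02,"rz":0}]}}

```text
time: 15.9
ee_pos: [0.5656, -0.1997, 0.3035]
tool_rot: [[0.851, 0.247, 0.463], [0.38, -0.899, -0.218], [0.362, 0.362, -0.859]]
wrist_force: [-1.1, -0.2, -5.2]
grip_width: 0.168
```

Run:
```python
from h import *
R0=down(-70.3); d=np.radians(155); n=np.array([-np.sin(d),np.cos(d),0])
delta([.5666,-.2004,.307],Ro.from_rotvec(n*np.radians(36)).as_matrix()@R0)
I={n:optics.get_image(n)[0] for n in("top","side")}
r=lambda q:cv2.resize(q,(400,400),interpolation=cv2.INTER_CUBIC)
cv2.imwrite("pics/c8.png",np.hstack([r(I["top"][150:310,300:460]),r(I["side"][90:220,280:410])])[:,:,::-1])
```

```text
t 15.9 pos [ 0.5656 -0.1997  0.3035] shift [ 0.036  0.042 -0.048] turn [-0.062  0.066  0.001] F [-1.1 -0.2 -5.2] grip 14.4 q [-0.79  0.07  1.08  2.03  0.04  0.55 -0.98]
```

View pics/c8.png

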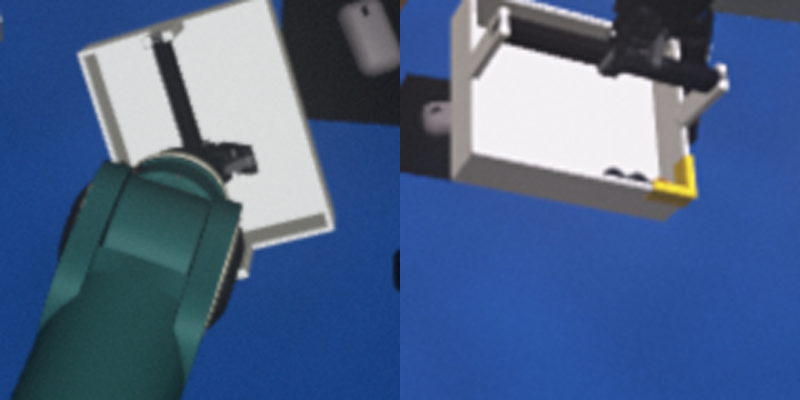

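The sleeves have slid along the +y wall to the marked corner; two dark ones show at crop (612,173) and (638,177). I'll complete the tilt and let it settle.

{"api": "play_rows", "payload": {"targets": [{"jaw":5,"x":0,"y":0,"z":0,"rx":-0.03,"ry":0.03,"rz":0},{"jaw":5,"x":0,"y":0,"z":0,"rx":-0.03,"ry":0.03,"rz":0},{"jaw":5,"x":0,"y":0,"z":0,"rx":0,"ry":0,"rz":0},{"jaw":5,"x":0,"y":0,"z":0,"rx":0,"ry":0,"rz":0},{"jaw":5,"x":0,"y":0,"z":0,"rx":0,"ry":0,"rz":0},{"jaw":5,"x":0,"y":0,"z":0,"rx":0,"ry":0,"rz":0},{"jaw":5,"x":0,"y":0,"z":0,"rx":0,"ry":0,"rz":0},{"jaw":5,"x":0,"y":0,"z":0,"rx":0,"ry":0,"rz":0}]}}

```text
time: 16.8
ee_pos: [0.5666, -0.2003, 0.3048]
tool_rot: [[0.822, 0.217, 0.527], [0.394, -0.885, -0.249], [0.412, 0.412, -0.813]]
wrist_force: [-0.1, 0.1, -4.8]
grip_width: 0.166
```

Run:
```python
from h import *
R0=down(-70.3); d=np.radians(155); n=np.array([-np.sin(d),np.cos(d),0])
delta([.5666,-.2004,.307],Ro.from_rotvec(n*np.radians(36)).as_matrix()@R0)
im=optics.get_image("side")[0]
# pixel -> tote coordinates (tote rigid in the tool; tool grasp at bar middle, tool x=tote x, tool y=-tote y)
s=monitor.observe(); R=np.array(s["tool_rot"]); T=np.c_[R[:,0],-R[:,1],-R[:,2]]; o=np.array(s["ee_pos"])-T@np.array([0,0,.1097])
print("tote R z",T[:,2].round(3),"tilt",np.degrees(np.arccos(T[2,2])).round(1))
pj=lambda x,y,z:proj("side",o+T@np.array([x,y,z]))
for nm,P in dict(floorcorner=(-.12,.095,.005),rimcorner=(-.125,.1,.06),rim_py_px=(.125,.1,.06),rimmid=(0,.1,.06)).items(): print(nm,pj(*P).round(1))
for x in(-.105,-.075,-.045,-.015): print("sleeve top at x",x,"y .08",pj(x,.08,.035).round(1), "y .05",pj(x,.05,.035).round(1))
u,v=pj(-.12,.1,.06).astype(int); x0,y0=u-60,v-50; print("crop",x0,y0)
cv2.imwrite("pics/c9.png",cv2.resize(im[y0:y0+80,x0:x0+80],(600,600),interpolation=cv2.INTER_CUBIC)[:,:,::-1])
```

```text
t 16.8 pos [ 0.5666 -0.2003  0.3048] shift [ 0.018  0.019 -0.034] turn [-0.002  0.007  0.001] F [-0.1  0.1 -4.8] grip 14.2 q [-0.86  0.01  1.11  2.09  0.24  0.44 -1.16]
tote R z [-0.527  0.249  0.813] tilt 35.6
floorcorner [360.7 157.9]
rimcorner [371.3 153.3]
rim_py_px [302.  136.3]
rimmid [338.3 145.2]
sleeve top at x -0.105 y .08 [361.7 149.5] y .05 [361.4 141.5]
sleeve top at x -0.075 y .08 [354.1 147.6] y .05 [353.8 139.5]
sleeve top at x -0.045 y .08 [346.3 145.7] y .05 [346.1 137.5]
sleeve top at x -0.015 y .08 [338.3 143.7] y .05 [338.2 135.5]
crop 310 102
```

View pics/c9.png

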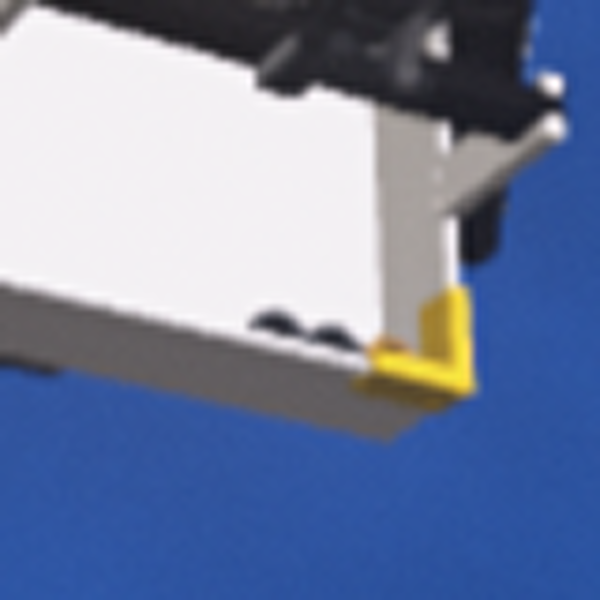

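The side view shows all three sleeves touching in the marked corner: brass against the yellow cap at crop (390,345), and steel at (335,335) and (275,322). The rim corner is where a rigid grip predicts it. I'll do one last steadiness check, then hand in.

{"api": "play_rows", "payload": {"targets": [{"jaw":5,"x":0,"y":0,"z":0,"rx":0,"ry":0,"rz":0},{"jaw":5,"x":0,"y":0,"z":0,"rx":0,"ry":0,"rz":0},{"jaw":5,"x":0,"y":0,"z":0,"rx":0,"ry":0,"rz":0},{"jaw":5,"x":0,"y":0,"z":0,"rx":0,"ry":0,"rz":0},{"jaw":5,"x":0,"y":0,"z":0,"rx":0,"ry":0,"rz":0}]}}

```text
time: 17.35
ee_pos: [0.5666, -0.2001, 0.3048]
tool_rot: [[0.822, 0.217, 0.527], [0.394, -0.885, -0.249], [0.412, 0.412, -0.813]]
wrist_force: [0.1, 1.2, -5.4]
grip_width: 0.167
```

Run:
```python
from h import *
from plant import robot
delta([.5666,-.2003,.3048]); s=monitor.observe(); print("dq",np.abs(s["dq"]).max())
a=optics.get_image("side")[0]; b=optics.get_image("top")[0]
for n,I in(("side",a),("top",b)):
    for c,q in blobs(n,I,(8,90,60),(23,255,255),25):
        if 200<c[0]<375 and 120<c[1]<300: print(n,c.round(1),q[4])
I0=np.load("pics/top0.npz")["im"].astype(int)
for nm,(x,y,w,h) in dict(pen=(150,205,45,40),gauge=(218,200,36,36),tight=(258,245,15,16),carton=(250,132,55,48),oil=(455,238,57,34)).items():
    print(nm,"mean diff",np.abs(b[y:y+h,x:x+w].astype(int)-I0[y:y+h,x:x+w]).mean().round(2))
print(robot.hand_in())
```

```text
t 17.35 pos [ 0.5666 -0.2001  0.3048] shift [-0.001  0.003  0.002] turn [0. 0. 0.] F [ 0.1  1.2 -5.4] grip 14.2 q [-0.86  0.01  1.11  2.09  0.24  0.44 -1.16]
dq 0.0030065358447869273
side [364.9 149.5] 90
side [351.  248.3] 85
top [264.9 252.8] 64
pen mean diff 1.4
gauge mean diff 1.42
tight mean diff 1.54
carton mean diff 1.34
oil mean diff 1.92
the job is handed in; nothing more can be done
None
```

The job is done and handed in at about 17.4 s of the 58 s limit; no verdict was reported.

- **Fit:** I slid the wide-bored brass sleeve down over the gauge pin until it met about 7 N. I then let go and gripped it again, and its underside stayed on the block. After that I stood it in the tote with the two steel sleeves.
- **Tote:** I lifted the tote by the middle of its bar and tipped it to 35.6°, half-way between its -x and +y. It is still held there.
- **Last checks:** The arm is still, with joint speeds up to 0.003 rad/s. The wrist carries about 5.4 N, which matches the tote and sleeves, and the grip opening has not changed.
- **Sleeves:** All three sit touching at the yellow corner, in a row along the +y wall rather than in a tight cluster. The brass one is in the corner itself, and the farthest one's centre is about 76 mm from it.
- **Everything else:** The tight sleeve, gauge, pen, carton and oil jug look the same as at the start. No check failed or disagreed.

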